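# Seat a bracket in the drilling fixture and snap the toggle clamp shut

### The arm

A 6-joint arm with a two-finger parallel gripper is mounted at the origin on the work surface. World frame = base frame: x ahead of the robot, y to its left, z up, the work surface at z = 0. Lengths are in m, angles in rad, forces in N, time in s.
With the tool pointing down it reaches from about 0.35 to 0.975 m from the base axis. Payload 4.9 kg.
Tool frame: the origin (TCP) lies on the mounting face of the last link; the fingertips stand 173 mm ahead of it and the grasp point (between the pads) lies 155 mm ahead of it; z points along the fingers, y is the direction in which the jaws open and shut (so a half turn about z gives the same grasp; the last joint's range is limited). The gripper opens to 85 mm and grips with 20 to 120 N. Pads are 22 mm wide; open, the fingers measure 114 mm over their backs; the gripper's body (76 mm by 85 mm) begins 54 mm behind the grasp point. The pads swing forward as they close: fully open they stand 13 mm farther back than shut.
Start: joints at [-1.354, 0.053, 1.613, -0, 1.476, -0.119], TCP at [0.206, -0.59, 0.405] pointing down, gripper open.
Joint ranges: [-3.01, 3.01], [-1.01, 2.22], [0.06, 2.58], [-1.02, 4.17], [0.09, 2.62], [-3.14, 3.14]. Speed limits (rad/s): [2.57, 2.57, 3.14, 3.14, 3.14, 3.14].

### API

Orientations are given as a unit quaternion [w, x, y, z].
In Python, from plant import manip gives the robot as it stands.
- The arm moves only by the tool play_rows, never from a script. Its argument "increments" is a list of rows, each an object with "offset": the shift along the tool's x, y, z in mm, a list of three; "twist": the turn about the tool's z in rad; "grip": the opening, from 0 (shut) to 1 (fully open). In form: [{"offset": [dx, dy, dz], "twist": twist, "grip": grip}, ...]. A call has 1 to 5 rows; each row is the pose to reach, as a shift and turn from the pose commanded when the call began, along the tool's axes at that moment; what a row does not reach only later rows make up. A row lasts 1/12 s, in which the tool goes at most 41.7 mm and 7.16 degrees, less where a joint would pass 70% of its speed; a pose out of reach is approached as far as the arm can. A call with a gripper value outside its range is refused whole. The fingers move at their own pace and stop on an object; the grip force is fixed at half the most. Time passes only in rows, so rows that repeat a pose let the fingers close. It gives the time, the measured TCP pose, the force and the opening at its end, in the units of the state.
- manip.state(): the state, without advancing time (a new reading comes with each control period).
- manip.grab_frame(name): name is "side" or "top" or "wrist"; returns the picture (400x640x3 uint8, blue, green, red); there is no depth.
- manip.get_calibration(name): a dict with "fx", "fy", "cx", "cy" (pixels), "k1" (the pictures are not rectified: a ray, as slopes to the right and down, at radius r is drawn at 1 + k1 r^2 times it, then the intrinsics apply), "T" (4x4, takes a point from camera to world coordinates). Camera axes: x right, y down, z forward; pixel columns grow to the right and rows downward; lengths in m; the calibration is good to about 2 mm. A picture is of the moment at which its call begins: read the wrist's pose just before it. get_calibration takes no time and is no camera call; for the wrist camera it gives the pose at the moment of the call.
- manip.job_done(): hands the job in, once; it reports no verdict.
Trained networks look in the newest picture that a camera, given by its name, has taken for a name from the list of things; names that differ only in an ending like _2 or _b are one class to them, and where a whole thing is asked for, a point or a joint stands for the part that bears it (a point fixed in the world has none). Each returns a list of dicts, best first, with "p" (0 to 1); they miss things now and then, are a little off and sometimes report something else, mostly with a low value. They report only what shows in the picture. A call takes as long as a camera call. They do not tell look-alikes from the thing itself.
- manip.boxes_of(query, camera): "xyz" ([x, y, z] in m, in the coordinates of the camera as it stood for that picture, good to about 4 mm: the middle of the surface that is visible of it).
- manip.tip_of(query, camera): "xyz" ([x, y, z] in m, in the coordinates of the camera as it stood for that picture, good to about 4 mm: a listed point, or the origin of a listed thing).
The state is a dict: "time": time; "joint_pos": joint angles; "joint_vel": joint speeds; "joint_efforts": joint torques, N m; "tool_pos": TCP position; "tool_rot": TCP orientation; "contact_force": force on the tool from outside, world axes, zero at the start; "ft_torque": the same for the moment, N m; "gripper_width": opening from 0.0 (shut) to 1.0 (fully open).
Only numpy, scipy, OpenCV 4.12 (cv2) and the standard library are available. Lean on these libraries where they do the work, as an engineer would, in place of code of your own. Each camera call takes 0.05 s, during which the arm holds its last target. There are 200 camera calls.

### The job

On the drilling fixture, push the angle bracket along its channel until it is fully home against the end stop, then flip the clamp's handle over so that it snaps shut and its pad holds the bracket down. Only push with the fingers: never lift or tip the bracket. Leave the other things on the bench where they are, and finish with the hand clear.

Things in the scene. Friction and masses are not known exactly. Their poses are not given: they have to be found in the camera images.
- fixture: fixed steel drilling fixture, bed 320 x 200 x 12 mm (x -150 to 170, y -90 to 110). Origin on the bench under the channel's centre line; x runs along the channel towards the end stop, y towards the clamp, z up. The channel (y = 0) lies between two guide rails: gap 47 mm, each 14 wide, 6 high above the bed, x -120 to 120. The clamp's mount beside it is 63 mm high.
- bracket: loose metal angle bracket in the channel, about 0.3 kg, slides with 2 to 6 N: leaf 120 (x) x 44 x 10 mm thick; upright flange at its -x end, 10 thick, 44 wide, 60 mm high over all, pushing face at x = -60. Origin under the middle of the leaf, 12 mm above the bench; x points to the stop, z up. Fully home, the origin is at x = 60 in the fixture's frame; starts 30 to 75 mm short.
- clamp (a joint): angle of the over-centre clamp lever, rad, about an axis along the fixture's x. 0 = open: handle leans away from the channel, arm upright; grows as the handle swings over towards the channel. A spring pushes it back to 0 below about 0.7 (handle vertical) and snaps it shut beyond. 1.40 when shut on a seated bracket, 1.48 shut on nothing. Takes 5 to 10 N at the handle.
- clamp_handle (a point): rounded end of the clamp's black handle (20 mm thick), 95 mm from the pivot. Open, the handle rises at 50 degrees towards the fixture's +y, its end 125 mm above the bench; shut, it leans as far the other way, over the channel
- clamp_pivot (a point): the clamp lever's pivot, 52 mm above the bench, at x = 85, y = 75 mm in the fixture's frame; does not move with the lever
- clamp_pad (a point): underside of the rubber tip of the clamp's spindle, on its 70 mm arm; presses on the leaf when shut
- spare_bracket: a second bracket of the same kind standing on the bench beside the fixture; leave alone. Origin under the middle of its leaf
- socket: steel wrench socket, ring 28 mm across, 38 mm high, standing on the fixture's bed on the side away from the clamp; leave alone. Origin under its centre
- screwdriver: screwdriver lying on the bench on the clamp's side of the fixture, under 45 mm high; leave alone. Origin under it
- oil_bottle: white bottle 56 mm across, 130 mm high; leave alone. Origin under its centre
- paint_can: metal can 84 mm across, 110 mm high; leave alone. Origin under its centre
- carton: cardboard box 120 x 90 x 70 mm; leave alone. Origin under its centre
- hammer: hammer lying on the bench; leave alone. Origin under it
- stop (a point): middle of the end stop's face at the bed's surface (x = 120, y = 0, z = 12 mm in the fixture's frame); the stop block is 80 mm wide and 24 mm high above the bed
Mind the look-alikes: they are no part of the job. What is shaped like the bracket but black or purple is not meant.

How it is judged:
By the outcome, as a careful person would: the job done as asked, in the order asked, and still so for the second after the job is handed in, with the robot touching nothing.
It also fails if it takes over 51 s, if anything falls off the work surface, if the arm or the gripper's body presses on something with over 40 N, if the wrist force passes 120 N, or if a joint passes its speed limit or range.

## Working session

There is one attempt and no reset: what is moved stays moved. The work goes in short steps, Python scripts to look and compute and a tool call to move; the robot and the scene stay as the last step left them, time stands still between calls to the robot, and variables do not carry over. Pictures are saved under pics/ and viewed, about 8 in all and at most 12, crops included, and the job is handed in when it is done.

Besides the shell and the picture viewer there is one more tool, called after "Emit:" as name([rows], argument=value, ...), one row to a line, values as JSON. play_rows: Moves the arm, as the interface text tells. Its arguments: {"type":"object","properties":{"increments":{"type":"array"}},"required":["increments"]}

```bash
ls; mkdir -p pics; cat > h.py <<'E'
import numpy as np, cv2
from plant import manip
def w(cal,p): return (np.array(cal["T"])@np.r_[p,1])[:3]
def look(cam,q_tip=(),q_box=()):
    im=manip.grab_frame(cam); cal=manip.get_calibration(cam)
    for n,f,qs in (("tip",manip.tip_of,q_tip),("box",manip.boxes_of,q_box)):
        for q in qs:
            for d in f(q,cam)[:3]:
                p=np.array(d["xyz"]); print(cam,n,q,round(d["p"],2),np.round(w(cal,p),4),"px",np.round(proj(cal,w(cal,p))))
    return im,cal
def proj(cal,P):
    c=np.linalg.inv(np.array(cal["T"]))@np.r_[P,1]; s=c[:2]/c[2]; s=s*(1+cal["k1"]*(s@s))
    return np.array([cal["fx"]*s[0]+cal["cx"],cal["fy"]*s[1]+cal["cy"]])
def onplane(cal,px,z):
    K=np.array([[cal["fx"],0,cal["cx"]],[0,cal["fy"],cal["cy"]],[0,0,1.]])
    d=(np.array(px,float)-K[:2,2])/[K[0,0],K[1,1]]; s=d.copy()
    for _ in range(20): s=d/(1+cal["k1"]*(s@s))
    T=np.array(cal["T"]); r=T[:3,:3]@np.r_[s,1]; o=T[:3,3]
    return o+r*(z-o[2])/r[2]
E
python3 - <<'E'
from h import *
print(manip.state())
q=["fixture","bracket","clamp_handle","clamp_pivot","clamp_pad","stop"]
for c in ("top","side"):
    im,cal=look(c,q); cv2.imwrite(f"pics/{c}0.png",im); print(np.round(cal["T"],3).tolist())
E
```

```text
pics
{'time': 0.0, 'joint_pos': array([-1.35398224e+00,  5.33798479e-02,  1.61426521e+00,  1.73876549e-05,
        1.47601259e+00, -1.18998373e-01]), 'joint_vel': array([-2.78868223e-05, -1.92294111e-04,  2.20368255e-04, -1.13745953e-03,
       -2.72170340e-04, -2.47520688e-04]), 'joint_efforts': array([ 2.13524768e-04, -3.93682516e+01, -3.70176458e+01,  5.15123781e-05,
        7.19954580e-03,  1.02921396e-05]), 'tool_pos': array([ 0.2059073 , -0.58983391,  0.4034656 ]), 'tool_rot': array([-1.03168757e-03,  9.85936449e-01,  1.67117482e-01, -4.18335864e-05]), 'contact_force': array([ 0.67961074, -1.12360108, -0.12069923]), 'ft_torque': array([ 0.00451406, -0.02308307,  0.00424962]), 'gripper_width': 1.000645987787051}
top tip fixture 0.89 [ 0.5375 -0.0845 -0.0013] px [350. 205.]
top tip bracket 0.73 [ 0.5317 -0.0816  0.0175] px [350. 206.]
top tip bracket 0.7 [ 0.3126 -0.2695 -0.0033] px [418. 283.]
top tip bracket 0.66 [ 0.5371  0.2501 -0.0039] px [236. 208.]
top tip clamp_handle 0.64 [0.6022 0.0615 0.1236] px [296. 176.]
top tip clamp_handle 0.34 [0.5711 0.1156 0.0023] px [282. 195.
[... 485 characters left out ...]
16.]
side tip fixture 0.44 [0.6758 0.3925 0.0051] px [168. 267.]
side tip bracket 0.9 [3.530e-01 1.559e-01 1.000e-04] px [319. 297.]
side tip bracket 0.79 [0.53   0.2544 0.0013] px [244. 274.]
side tip bracket 0.66 [ 3.163e-01 -2.700e-01  1.000e-04] px [441. 226.]
side tip clamp_handle 0.54 [0.6009 0.0592 0.1254] px [286. 192.]
side tip clamp_pivot 0.79 [0.611  0.0061 0.0555] px [300. 202.]
side tip clamp_pivot 0.19 [0.6779 0.3935 0.003 ] px [167. 267.]
side tip clamp_pad 0.62 [ 0.6193 -0.0372  0.1151] px [310. 178.]
side tip stop 0.81 [ 0.654  -0.0676  0.0166] px [311. 195.]
[[-0.652, -0.479, 0.587, -0.145], [-0.758, 0.412, -0.506, 0.585], [0.0, -0.775, -0.632, 0.833], [0.0, 0.0, 0.0, 1.0]]
```

View pics/top0.png

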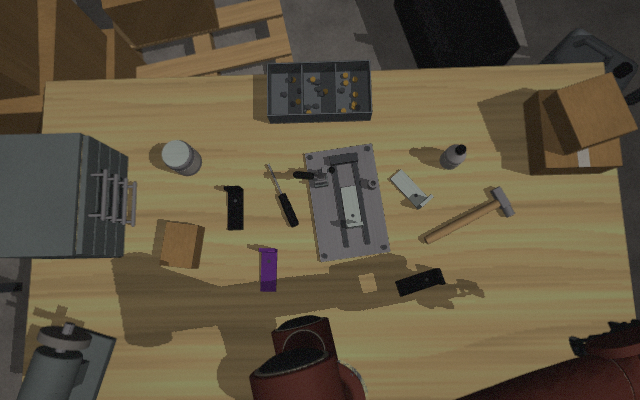

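View pics/side0.png

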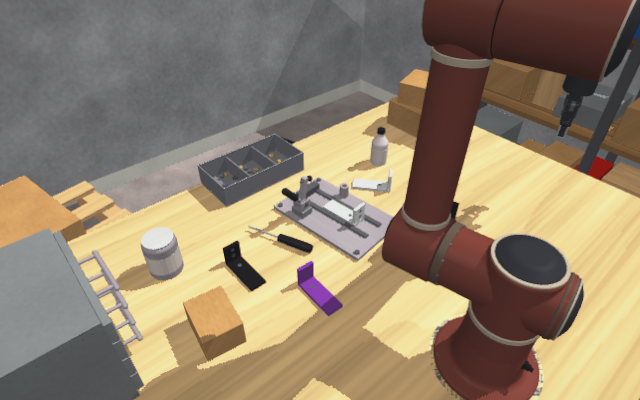

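Top picture: silver bracket in the channel at (350,206), flange at about (352,222). Candidates: spare silver (410,188) off the fixture, black (235,208), black (420,282), purple (268,270), so the choice is the one in the channel. The clamp handle is at (300,175), clearly black. Close crop to check this, with a model overlay.

```bash
cat > crop.py <<'E'
from h import *
import sys
def fx(o,yaw,p):
    c,s=np.cos(yaw),np.sin(yaw); return np.array([o[0]+c*p[0]-s*p[1],o[1]+s*p[0]+c*p[1],p[2]])
def overlay(cam,im,cal,o,yaw,bx,box,sc,name):
    x0,y0,x1,y1=box
    v=cv2.resize(im[y0:y1,x0:x1],None,fx=sc,fy=sc,interpolation=cv2.INTER_CUBIC)
    def poly(P,col):
        q=[((proj(cal,fx(o,yaw,np.array(p)/1000))-[x0,y0]+.5)*sc).astype(int) for p in P]
        cv2.polylines(v,[np.array(q)],True,col,1)
    poly([(-150,-90,12),(170,-90,12),(170,110,12),(-150,110,12)],(0,255,0))
    poly([(-120,23.5,18),(120,23.5,18),(120,-23.5,18),(-120,-23.5,18)],(255,255,0))
    b=bx*1000
    poly([(b-60,-22,72),(b-50,-22,72),(b-50,22,72),(b-60,22,72)],(0,0,255))
    poly([(b+60,-22,22),(b-50,-22,22),(b-50,22,22),(b+60,22,22)],(0,128,255))
    cv2.imwrite(name,v)
E
python3 - <<'E'
from crop import *
from scipy.optimize import least_squares
A=[((0,0),(.5373,-.0832)),((.12,0),(.656,-.0695)),((.085,.075),(.613,.0053)),((.085,.075+.0611),(.6015,.0604))]
f=lambda v:np.concatenate([fx(v[:2],v[2],np.r_[a,0])[:2]-b for a,b in A])
r=least_squares(f,[.537,-.083,.1]); print(r.x,r.fun*1000)
im=cv2.imread("pics/top0.png");cal=manip.get_calibration("top")
overlay("top",im,cal,r.x[:2],r.x[2],0.0,(270,130,420,275),5,"pics/crop1.png")
E
```

```text
[ 0.53717411 -0.08376237  0.13437857] [-0.12589181 -0.56237397  0.09228155  1.8145674  -1.64027404 -3.35068215
  1.67388332  2.09848779]
```

View pics/crop1.png

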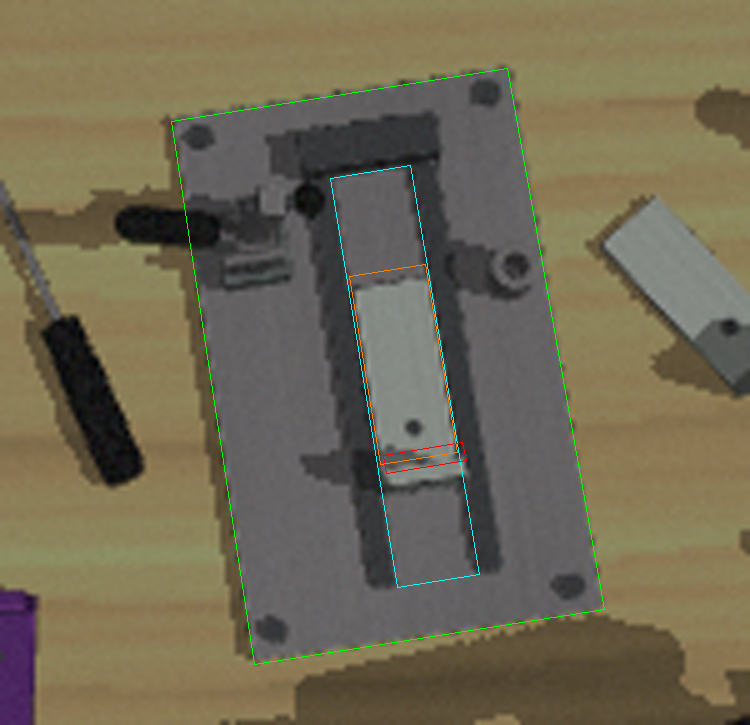

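The crop shows the silver bracket in the channel, with its flange at (420,480) and leaf end at (390,285). The outline fits the bed (yaw 0.134). The bracket lies at about x = -7 mm, i.e. about 67 mm short, inside the stated 30–75. Setting out.

```bash
cat > go.py <<'E'
# usage: go.py x y ztip (fixture mm) -> tool offset mm, twist
from crop import *
from scipy.spatial.transform import Rotation as Ro
O=np.array([.5372,-.0838]); Y=.1344
def here():
    s=manip.state(); R=Ro.from_quat(np.roll(s["tool_rot"],-1)).as_matrix()
    tip=s["tool_pos"]+.173*R[:,2]; c,n=np.cos(Y),np.sin(Y); d=tip[:2]-O
    return s,R,np.array([c*d[0]+n*d[1],-n*d[0]+c*d[1],tip[2]])*1000
if __name__=="__main__":
    s,R,t=here(); F=Ro.from_euler('z',Y).as_matrix()
    f=F.T@s["contact_force"]
    print("t",round(s["time"],2),"tip(fix)",np.round(t,1),"F(fix)",np.round(f,1),"grip",round(float(s["gripper_width"]),2),"tilt",np.round(R[:,2],3))
    if len(sys.argv)>3:
        g=np.array([float(a) for a in sys.argv[1:4]])
        print("offset",np.round(R.T@F@(g-t),1),"twist",round(float(np.arctan2(R[1,0],R[0,0])-Y),3))
E
python3 go.py -100 0 200
```

```text
t 0.7 tip(fix) [-396.1 -457.3  231.7] F(fix) [ 0.5 -0.6  0.3] grip 1.0 tilt [ 0. -0. -1.]
offset [ 381.6 -388.9   31.7] twist 0.201
```

Emit:
play_rows([
  {"offset": [28,-29,0],"twist": 0,"grip": 0},
  {"offset": [56,-57,0],"twist": 0.1,"grip": 0},
  {"offset": [84,-86,0],"twist": 0.2,"grip": 0},
  {"offset": [112,-114,0],"twist": 0.2,"grip": 0},
  {"offset": [140,-143,0],"twist": 0.2,"grip": 0},
])

```text
time: 1.12
tool_pos: [0.2914, -0.4073, 0.4047]
tool_rot: [0.0, 0.998, 0.067, 0.0]
contact_force: [0.9, 0.2, 0.2]
gripper_width: 0.3
```

```bash
python3 go.py -100 0 200
```

```text
t 1.12 tip(fix) [-286.9 -287.7  231.7] F(fix) [0.9 0.1 0.2] grip 0.3 tilt [ 0. -0. -1.]
offset [ 187.  -287.7   31.7] twist 0.0
```

Emit:
play_rows([
  {"offset": [22,-34,0],"twist": 0,"grip": 0},
  {"offset": [44,-68,0],"twist": 0,"grip": 0},
  {"offset": [66,-102,0],"twist": 0,"grip": 0},
  {"offset": [88,-136,0],"twist": 0,"grip": 0},
  {"offset": [110,-170,0],"twist": 0,"grip": 0},
])

```text
time: 1.53
tool_pos: [0.3772, -0.2237, 0.405]
tool_rot: [0.0, 0.998, 0.068, 0.0]
contact_force: [1.3, 0.1, 0.1]
gripper_width: -0.001
```

Emit:
play_rows([
  {"offset": [20,-30,10],"twist": 0,"grip": 0},
  {"offset": [40,-60,20],"twist": 0,"grip": 0},
  {"offset": [60,-90,32],"twist": 0,"grip": 0},
  {"offset": [70,-108,32],"twist": 0,"grip": 0},
  {"offset": [70,-108,32],"twist": 0,"grip": 0},
])

```text
time: 1.95
tool_pos: [0.4323, -0.1061, 0.3718]
tool_rot: [-0.001, 0.998, 0.07, -0.0]
contact_force: [-0.4, -0.7, 0.4]
gripper_width: 0.003
```

```bash
python3 go.py -100 0 200; python3 - <<'E'
from go import *
im,cal=look("wrist",["bracket","fixture","clamp_handle"]); 
overlay("wrist",im,cal,O,Y,-0.007,(0,0,640,400),1,"pics/w1.png")
E
```

```text
t 1.95 tip(fix) [-107.1   -7.7  198.8] F(fix) [-0.5 -0.7  0.4] grip 0.0 tilt [-0.001  0.002 -1.   ]
offset [ 7.1 -7.6 -1.2] twist 0.007
wrist tip bracket 0.79 [ 0.3577  0.1536 -0.0028] px [101. 207.]
wrist tip bracket 0.78 [ 0.5304  0.2484 -0.0012] px [16. 50.]
wrist tip bracket 0.72 [ 0.3115 -0.2662  0.0031] px [427. 286.]
```

View pics/w1.png

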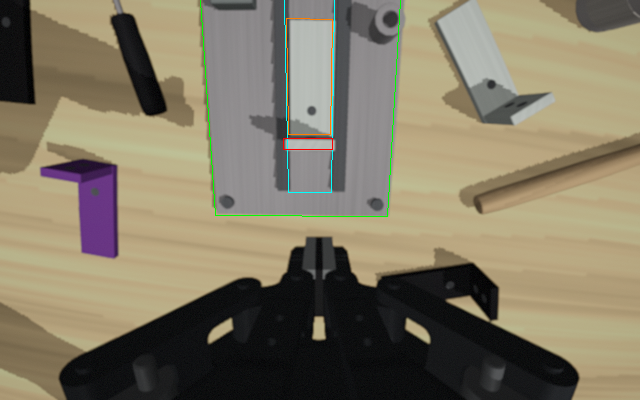

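Wrist picture: the overlay fits the bed, the rails and the bracket flange at (309,144). The fingers are shut at (318,245) and in line with the channel. Descending behind the flange.

Emit:
play_rows([
  {"offset": [4,-4,30],"twist": 0,"grip": 0},
  {"offset": [4,-4,70],"twist": 0,"grip": 0},
  {"offset": [4,-4,110],"twist": 0,"grip": 0},
  {"offset": [4,-4,140],"twist": 0,"grip": 0},
  {"offset": [4,-4,140],"twist": 0,"grip": 0},
])

```text
time: 2.57
tool_pos: [0.4318, -0.1046, 0.2261]
tool_rot: [-0.003, 0.998, 0.067, -0.006]
contact_force: [-0.3, 0.9, -0.7]
gripper_width: 0.004
```

```bash
python3 go.py -95 0 24
```

```text
t 2.57 tip(fix) [-109.2   -5.4   53.1] F(fix) [-0.2  1.  -0.7] grip 0.0 tilt [-0.012  0.005 -1.   ]
offset [14.5 -5.2 29. ] twist -0.001
```

Emit:
play_rows([
  {"offset": [14,-5,15],"twist": 0,"grip": 0},
  {"offset": [14,-5,28],"twist": 0,"grip": 0},
  {"offset": [14,-5,28],"twist": 0,"grip": 0},
])

```text
time: 2.82
tool_pos: [0.4483, -0.0985, 0.2046]
tool_rot: [-0.0, 0.998, 0.067, -0.001]
contact_force: [-0.7, -0.2, 1.3]
gripper_width: -0.007
```

```bash
python3 go.py -75 0 23; python3 -c "
from h import *
print(np.round(manip.state()['joint_pos'],3))"
```

```text
t 2.82 tip(fix) [-90.3  -2.6  31.6] F(fix) [-0.7 -0.1  1.3] grip -0.01 tilt [-0.002  0.    -1.   ]
offset [15.3 -2.6  8.5] twist 0.0
[-0.379 -0.13   2.148 -0.     1.125  1.058]
```

Emit:
play_rows([
  {"offset": [2,-2,7],"twist": 0,"grip": 0},
  {"offset": [8,-2,7],"twist": 0,"grip": 0},
  {"offset": [14,-2,7],"twist": 0,"grip": 0},
  {"offset": [20,-2,7],"twist": 0,"grip": 0},
  {"offset": [26,-2,7],"twist": 0,"grip": 0},
])

```text
time: 3.23
tool_pos: [0.4746, -0.0924, 0.1985]
tool_rot: [0.0, 0.998, 0.068, 0.0]
contact_force: [-3.2, -0.5, 1.1]
gripper_width: -0.0
```

```bash
python3 go.py -11 0 24
```

```text
t 3.23 tip(fix) [-63.1  -0.2  25.5] F(fix) [-3.2 -0.1  1.1] grip -0.0 tilt [ 0.    -0.001 -1.   ]
offset [52.1 -0.1  1.5] twist 0.001
```

Contact at about 3 N, sliding. Continuing.

Emit:
play_rows([
  {"offset": [7,0,1],"twist": 0,"grip": 0},
  {"offset": [14,0,1],"twist": 0,"grip": 0},
  {"offset": [21,0,1],"twist": 0,"grip": 0},
  {"offset": [28,0,1],"twist": 0,"grip": 0},
  {"offset": [34,0,1],"twist": 0,"grip": 0},
])

```text
time: 3.65
tool_pos: [0.5083, -0.0875, 0.1967]
tool_rot: [-0.0, 0.998, 0.068, -0.0]
contact_force: [-1.8, -0.3, 0.5]
gripper_width: 0.0
```

```bash
python3 go.py -11 0 24
```

```text
t 3.65 tip(fix) [-29.1   0.2  23.7] F(fix) [-1.9 -0.   0.5] grip 0.0 tilt [-0.  0. -1.]
offset [18.1  0.2 -0.3] twist 0.002
```

Emit:
play_rows([
  {"offset": [4,0,0],"twist": 0,"grip": 0},
  {"offset": [8,0,0],"twist": 0,"grip": 0},
  {"offset": [11,0,0],"twist": 0,"grip": 0},
  {"offset": [13,0,0],"twist": 0,"grip": 0},
])

```text
time: 3.98
tool_pos: [0.5207, -0.0858, 0.1966]
tool_rot: [-0.0, 0.998, 0.068, -0.0]
contact_force: [-2.3, 0.3, 1.1]
gripper_width: -0.0
```

Emit:
play_rows([
  {"offset": [1,0,0],"twist": 0,"grip": 0},
  {"offset": [2,0,0],"twist": 0,"grip": 0},
  {"offset": [3,0,0],"twist": 0,"grip": 0},
])

```text
time: 4.23
tool_pos: [0.5233, -0.0855, 0.1966]
tool_rot: [-0.0, 0.998, 0.068, -0.0]
contact_force: [-2.0, -0.4, 0.0]
gripper_width: 0.007
```

```bash
python3 go.py -11 0 24
```

```text
t 4.23 tip(fix) [-14.    0.2  23.6] F(fix) [-2.  -0.1  0. ] grip 0.01 tilt [-0.  0. -1.]
offset [ 3.   0.2 -0.4] twist 0.001
```

Emit:
play_rows([
  {"offset": [1,0,0],"twist": 0,"grip": 0},
  {"offset": [2,0,0],"twist": 0,"grip": 0},
  {"offset": [3,0,0],"twist": 0,"grip": 0},
])

```text
time: 4.48
tool_pos: [0.525, -0.0851, 0.196]
tool_rot: [-0.0, 0.998, 0.068, -0.003]
contact_force: [-11.9, -0.7, 3.8]
gripper_width: -0.002
```

Emit:
play_rows([
  {"offset": [1,0,0],"twist": 0,"grip": 0},
  {"offset": [2,0,0],"twist": 0,"grip": 0},
  {"offset": [2,0,0],"twist": 0,"grip": 0},
])

```text
time: 4.73
tool_pos: [0.5257, -0.0847, 0.1948]
tool_rot: [-0.001, 0.998, 0.068, -0.006]
contact_force: [-14.0, -2.1, 4.8]
gripper_width: 0.006
```

Emit:
play_rows([
  {"offset": [2,0,0],"twist": 0,"grip": 0},
  {"offset": [2,0,0],"twist": 0,"grip": 0},
])

```text
time: 4.9
tool_pos: [0.5265, -0.0845, 0.1941]
tool_rot: [-0.001, 0.998, 0.068, -0.009]
contact_force: [-21.8, -3.1, 8.6]
gripper_width: -0.0
```

```bash
python3 go.py -11 0 24; python3 - <<'E'
from go import *
im,cal=look("top",["bracket","clamp_handle"])
overlay("top",im,cal,O,Y,0.060,(290,130,410,250),6,"pics/top2.png")
E
```

```text
t 4.9 tip(fix) [-13.6   1.3  21.1] F(fix) [-22.1  -0.1   8.6] grip -0.0 tilt [-0.017  0.001 -1.   ]
offset [ 2.6  1.3 -2.9] twist 0.002
top tip bracket 0.76 [ 0.3147 -0.2661 -0.0019] px [417. 282.]
top tip bracket 0.69 [ 0.3591  0.1547 -0.0006] px [268. 269.]
top tip bracket 0.58 [ 0.5333  0.2505 -0.0011] px [236. 209.]
top tip clamp_handle 0.75 [0.6033 0.0628 0.1259] px [296. 175.]
top tip clamp_handle 0.43 [0.6142 0.0048 0.0573] px [318. 176.]
```

View pics/top2.png

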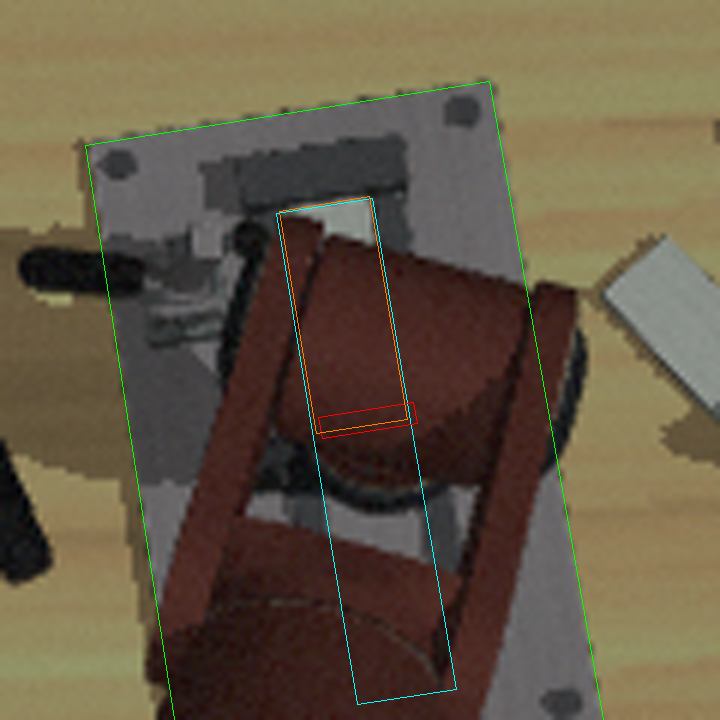

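The leaf's end at (325,205) meets the stop block, and 22 N has built up without motion, so the bracket is home. Backing off, then up.

Emit:
play_rows([
  {"offset": [-12,0,0],"twist": 0,"grip": 0},
  {"offset": [-25,0,0],"twist": 0,"grip": 0},
  {"offset": [-35,0,-20],"twist": 0,"grip": 0},
  {"offset": [-35,0,-60],"twist": 0,"grip": 0},
  {"offset": [-35,0,-100],"twist": 0,"grip": 0},
])

```text
time: 5.47
tool_pos: [0.4944, -0.089, 0.296]
tool_rot: [-0.001, 0.998, 0.068, -0.001]
contact_force: [1.0, -1.0, -0.2]
gripper_width: -0.0
```

```bash
python3 go.py 85 185 200
```

```text
t 5.47 tip(fix) [-43.6   0.9 123. ] F(fix) [ 0.8 -1.2 -0.2] grip -0.0 tilt [-0.003  0.002 -1.   ]
offset [ 128.5 -184.1  -76.9] twist 0.001
```

Emit:
play_rows([
  {"offset": [0,-10,-35],"twist": 0,"grip": 0},
  {"offset": [0,-40,-60],"twist": 0,"grip": 0},
  {"offset": [10,-75,-70],"twist": 0,"grip": 0},
  {"offset": [25,-110,-70],"twist": 0,"grip": 0},
  {"offset": [45,-140,-70],"twist": 0,"grip": 0},
])

```text
time: 5.88
tool_pos: [0.5213, 0.0574, 0.3693]
tool_rot: [-0.0, 0.998, 0.068, 0.003]
contact_force: [1.3, -0.8, -0.2]
gripper_width: 0.004
```

```bash
python3 go.py 85 185 195
```

```text
t 5.88 tip(fix) [  4.2 142.  196.3] F(fix) [ 1.2 -1.  -0.2] grip 0.0 tilt [ 0.006  0.001 -1.   ]
offset [ 80.9 -42.9   1.8] twist 0.001
```

Emit:
play_rows([
  {"offset": [20,-25,0],"twist": 0,"grip": 0},
  {"offset": [45,-40,0],"twist": 0,"grip": 0},
  {"offset": [70,-40,0],"twist": 0,"grip": 0},
  {"offset": [78,-40,0],"twist": 0,"grip": 0},
  {"offset": [78,-40,0],"twist": 0,"grip": 0},
])

```text
time: 6.3
tool_pos: [0.5943, 0.106, 0.3668]
tool_rot: [-0.0, 0.998, 0.068, 0.0]
contact_force: [0.4, 0.6, 0.3]
gripper_width: 0.001
```

```bash
python3 go.py 85 185 105; python3 - <<'E'
from go import *
im,cal=look("wrist",["clamp_handle","clamp_pivot","clamp_pad","stop"])
cv2.imwrite("pics/w2.png",im)
c,s=np.cos(Y),np.sin(Y)
for P in ((85,136,125),(85,75,52),(120,0,12)): P=np.array(P)/1e3; print(np.round(fx(O,Y,P),4),np.round(proj(cal,fx(O,Y,P))))
E
```

```text
t 6.3 tip(fix) [ 82.2 180.5 193.8] F(fix) [0.5 0.6 0.3] grip 0.0 tilt [ 0.001  0.    -1.   ]
offset [ 2.8 -4.5 88.8] twist 0.002
wrist tip clamp_handle 0.89 [0.6067 0.0636 0.1231] px [377. 203.]
wrist tip clamp_pivot 0.89 [0.61   0.0029 0.0498] px [424. 186.]
wrist tip clamp_pad 0.72 [ 0.6199 -0.0431  0.1183] px [513. 203.]
wrist tip clamp_pad 0.28 [ 5.715e-01  1.126e-01 -5.000e-04] px [309. 196.]
wrist tip stop 0.79 [ 0.6596 -0.0712  0.0123] px [488. 144.]
wrist tip stop 0.39 [ 0.5912 -0.1439  0.0171] px [533. 213.]
[0.6032 0.0624 0.125 ] [378. 208.]
[0.6114 0.0019 0.052 ] [426. 186.]
[ 0.6561 -0.0677  0.012 ] [484. 146.]
```

View pics/w2.png

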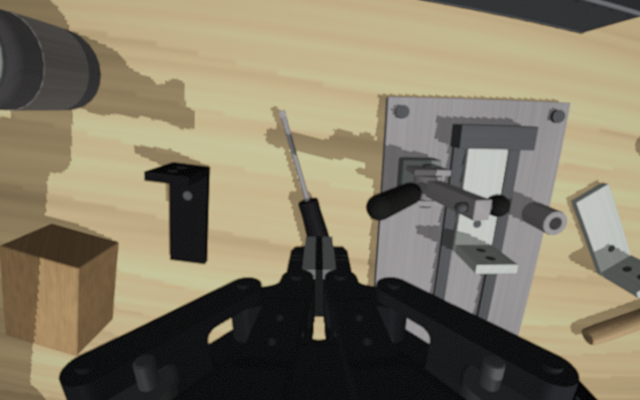

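The wrist picture agrees with the model: handle end at (378,207), and the leaf end meets the stop at (487,148). Lowering beside the handle to tip height 112 mm.

Emit:
play_rows([
  {"offset": [3,-2,25],"twist": 0,"grip": 0},
  {"offset": [3,-2,55],"twist": 0,"grip": 0},
  {"offset": [3,-2,80],"twist": 0,"grip": 0},
  {"offset": [3,-2,80],"twist": 0,"grip": 0},
])

```text
time: 6.88
tool_pos: [0.5929, 0.1075, 0.2805]
tool_rot: [-0.0, 0.998, 0.067, -0.005]
contact_force: [-0.7, 0.8, -1.8]
gripper_width: 0.002
```

Emit:
play_rows([
  {"offset": [0,8,0],"twist": 0,"grip": 0},
  {"offset": [0,16,0],"twist": 0,"grip": 0},
  {"offset": [0,22,0],"twist": 0,"grip": 0},
  {"offset": [0,27,0],"twist": 0,"grip": 0},
  {"offset": [0,32,0],"twist": 0,"grip": 0},
])

```text
time: 7.3
tool_pos: [0.6009, 0.0787, 0.2923]
tool_rot: [-0.006, 0.998, 0.067, 0.002]
contact_force: [-12.6, 23.4, 22.4]
gripper_width: -0.001
```

```bash
python3 go.py 85 85 112
```

```text
t 7.3 tip(fix) [ 85.7 154.6 119.3] F(fix) [-9.4 24.9 22.4] grip -0.0 tilt [ 0.003  0.012 -1.   ]
offset [-0.7 69.6  6.5] twist 0.0
```

The force is 25 N sideways with 22 N upward. The handle end rises on its arc and drags the finger by friction. Following the arc upward instead.

Emit:
play_rows([
  {"offset": [0,2,-8],"twist": 0,"grip": 0},
  {"offset": [0,8,-12],"twist": 0,"grip": 0},
  {"offset": [0,14,-16],"twist": 0,"grip": 0},
])

```text
time: 7.55
tool_pos: [0.6027, 0.0639, 0.3077]
tool_rot: [-0.003, 0.998, 0.068, 0.002]
contact_force: [-4.9, 8.5, 9.3]
gripper_width: -0.004
```

```bash
python3 go.py 85 85 130;  python3 - <<'E'
from go import *
im,cal=look("side",["clamp_handle","clamp_pad"]); cv2.imwrite("pics/s2.png",cv2.resize(im[120:270,220:400],None,fx=4,fy=4,interpolation=cv2.INTER_CUBIC))
P=fx(O,Y,np.array([.085,.136,.125]));print(P)
E
```

```text
t 7.55 tip(fix) [ 85.5 138.5 134.7] F(fix) [-3.7  9.1  9.3] grip -0.0 tilt [ 0.004  0.006 -1.   ]
offset [-0.6 53.5  4.4] twist 0.002
side tip clamp_handle 0.69 [0.6016 0.0424 0.1317] px [291. 187.]
side tip clamp_handle 0.17 [0.568  0.1143 0.0022] px [280. 241.]
side tip clamp_pad 0.88 [ 0.625  -0.047   0.1044] px [311. 179.]
side tip clamp_pad 0.29 [ 0.5886 -0.1436  0.0112] px [343. 196.]
[0.60321004 0.06236318 0.125     ]
```

View pics/s2.png

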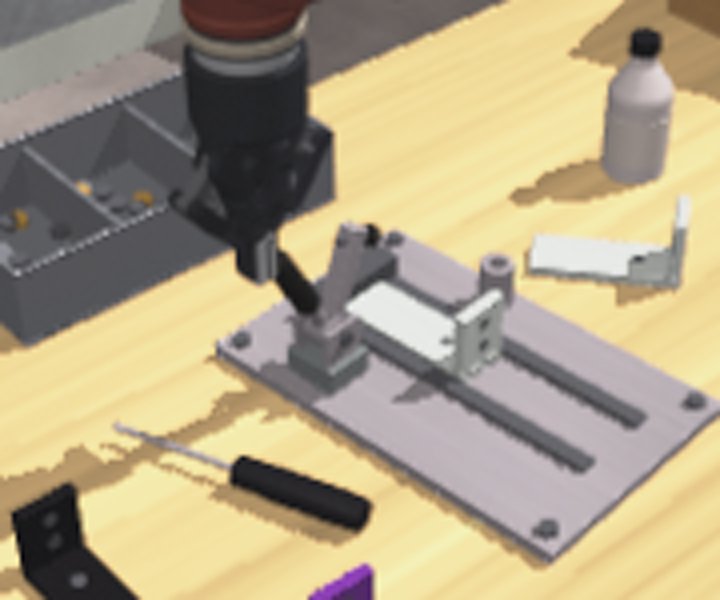

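The side crop shows the handle being lifted by the finger at (270,270), with the bracket still at the stop. Handle angle is about 64°; continuing.

Emit:
play_rows([
  {"offset": [0,8,-1],"twist": 0,"grip": 0},
  {"offset": [0,16,-2],"twist": 0,"grip": 0},
  {"offset": [0,23,-2],"twist": 0,"grip": 0},
  {"offset": [0,30,-2],"twist": 0,"grip": 0},
])

```text
time: 8.03
tool_pos: [0.6083, 0.0344, 0.3184]
tool_rot: [-0.003, 0.998, 0.068, 0.005]
contact_force: [-20.8, 10.9, 46.2]
gripper_width: -0.002
```

```bash
python3 go.py 85 85 130
```

```text
t 8.03 tip(fix) [ 88.1 108.5 145.5] F(fix) [-19.2  13.6  46.2] grip -0.0 tilt [ 0.01   0.006 -1.   ]
offset [-3.3 23.5 15.3] twist 0.002
```

46 N upward means the tip is riding onto the handle's end, because it is too high. Backing off to re-approach lower.

Emit:
play_rows([
  {"offset": [0,-5,-12],"twist": 0,"grip": 0},
  {"offset": [0,-25,-22],"twist": 0,"grip": 0},
  {"offset": [0,-50,-22],"twist": 0,"grip": 0},
  {"offset": [0,-70,-22],"twist": 0,"grip": 0},
  {"offset": [0,-76,-22],"twist": 0,"grip": 0},
])

```text
time: 8.45
tool_pos: [0.596, 0.1095, 0.3293]
tool_rot: [-0.0, 0.998, 0.069, 0.002]
contact_force: [-0.2, -0.2, 1.3]
gripper_width: 0.001
```

```bash
python3 go.py 87 180 95;  python3 - <<'E'
from go import *
im,cal=look("side",["clamp_handle","clamp_pad","bracket"])
im,cal=look("wrist",["clamp_handle","clamp_pad"]); cv2.imwrite("pics/w3.png",im)
E
```

```text
t 8.45 tip(fix) [ 84.9 183.8 156.3] F(fix) [-0.2 -0.2  1.3] grip 0.0 tilt [ 0.004  0.001 -1.   ]
offset [ 1.9  3.8 61.3] twist 0.003
side tip clamp_handle 0.71 [0.6022 0.0601 0.1236] px [286. 192.]
side tip clamp_handle 0.47 [ 0.619  -0.0349  0.1143] px [309. 178.]
side tip clamp_pad 0.56 [0.5695 0.1139 0.0012] px [280. 240.]
side tip clamp_pad 0.41 [ 0.5932 -0.0727  0.0117] px [325. 205.]
side tip bracket 0.92 [0.5315 0.2523 0.0014] px [245. 273.]
side tip bracket 0.86 [0.3544 0.1549 0.0009] px [319. 296.]
side tip bracket 0.68 [ 3.156e-01 -2.676e-01  1.000e-04] px [440. 227.]
wrist tip clamp_handle 0.67 [0.6049 0.0611 0.1241] px [393. 229.]
wrist tip clamp_pad 0.96 [ 0.6218 -0.0405  0.116 ] px [545. 220.]
wrist tip clamp_pad 0.29 [ 0.5806 -0.2608 -0.0008] px [631. 242.]
```

View pics/w3.png

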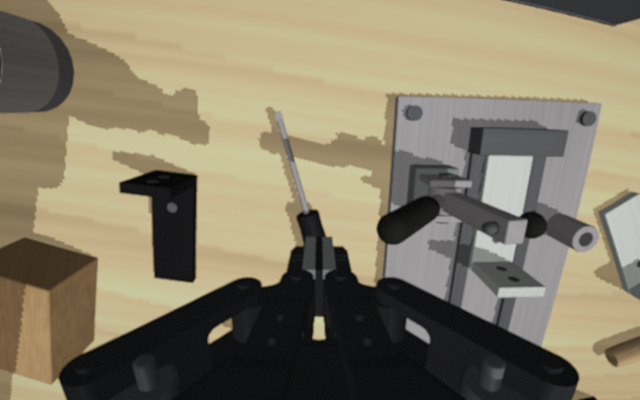

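Handle has sprung back open (end at (395,228)); the bracket leaf is still at the stop at (507,152). Second approach with the tip 25 mm below the handle's end, following its arc.

Emit:
play_rows([
  {"offset": [1,0,30],"twist": 0,"grip": 0},
  {"offset": [1,5,58],"twist": 0,"grip": 0},
  {"offset": [1,14,58],"twist": 0,"grip": 0},
  {"offset": [1,14,58],"twist": 0,"grip": 0},
])

```text
time: 9.13
tool_pos: [0.5982, 0.0926, 0.2669]
tool_rot: [0.0, 0.998, 0.067, -0.002]
contact_force: [0.6, 0.5, 0.3]
gripper_width: 0.002
```

```bash
python3 go.py 86 155 100
```

```text
t 9.13 tip(fix) [ 83.4 166.6  93.9] F(fix) [0.7 0.4 0.3] grip 0.0 tilt [-0.004 -0.001 -1.   ]
offset [ 2.6 11.6 -6.1] twist -0.0
```

Emit:
play_rows([
  {"offset": [2,6,0],"twist": 0,"grip": 0},
  {"offset": [2,12,-2],"twist": 0,"grip": 0},
  {"offset": [2,18,-6],"twist": 0,"grip": 0},
  {"offset": [2,25,-10],"twist": 0,"grip": 0},
])

```text
time: 9.47
tool_pos: [0.6053, 0.0715, 0.2837]
tool_rot: [-0.003, 0.998, 0.068, 0.003]
contact_force: [-2.8, 9.1, 7.3]
gripper_width: -0.0
```

```bash
python3 go.py 86 126 116
```

```text
t 9.47 tip(fix) [ 89.4 145.8 110.8] F(fix) [-1.6  9.4  7.3] grip -0.0 tilt [ 0.005  0.007 -1.   ]
offset [-3.4 19.8 -5.4] twist 0.002
```

Emit:
play_rows([
  {"offset": [-2,7,-2],"twist": 0,"grip": 0},
  {"offset": [-2,14,-4],"twist": 0,"grip": 0},
  {"offset": [-2,21,-6],"twist": 0,"grip": 0},
])

```text
time: 9.72
tool_pos: [0.6064, 0.049, 0.2893]
tool_rot: [-0.001, 0.998, 0.068, 0.004]
contact_force: [-0.2, 3.5, 3.0]
gripper_width: -0.005
```

```bash
python3 go.py 86 110 120
```

```text
t 9.72 tip(fix) [ 87.6 122.5 116.3] F(fix) [0.3 3.5 3. ] grip -0.0 tilt [ 0.007  0.002 -1.   ]
offset [-1.6 12.5 -3.7] twist 0.002
```

Emit:
play_rows([
  {"offset": [-2,7,-1],"twist": 0,"grip": 0},
  {"offset": [-2,14,-2],"twist": 0,"grip": 0},
  {"offset": [-2,21,-2],"twist": 0,"grip": 0},
  {"offset": [-2,28,-2],"twist": 0,"grip": 0},
])

```text
time: 10.05
tool_pos: [0.6072, 0.0196, 0.2879]
tool_rot: [0.001, 0.998, 0.068, 0.001]
contact_force: [-0.5, -0.6, 0.0]
gripper_width: 0.002
```

```bash
python3 go.py 86 90 120
```

```text
t 10.05 tip(fix) [ 83.4  92.8 114.9] F(fix) [-0.6 -0.5  0. ] grip 0.0 tilt [ 0.002 -0.001 -1.   ]
offset [ 2.6  2.8 -5.1] twist 0.001
```

Force has gone to zero, so it has probably snapped over. Backing off and looking.

Emit:
play_rows([
  {"offset": [0,-20,0],"twist": 0,"grip": 0},
  {"offset": [0,-45,-25],"twist": 0,"grip": 0},
  {"offset": [0,-70,-60],"twist": 0,"grip": 0},
  {"offset": [0,-90,-80],"twist": 0,"grip": 0},
  {"offset": [0,-90,-80],"twist": 0,"grip": 0},
])

```text
time: 10.47
tool_pos: [0.5954, 0.112, 0.3727]
tool_rot: [-0.0, 0.998, 0.069, 0.004]
contact_force: [0.7, 0.3, -0.4]
gripper_width: -0.005
```

```bash
python3 go.py 86 180 200;  python3 - <<'E'
from go import *
ims,cal=look("side",["clamp_handle","clamp_pad"])
im,cal=look("wrist",["clamp_handle","clamp_pad","stop"])
for P in ((85,14,125),(85,5,22)): print(np.round(fx(O,Y,np.array(P)/1e3),4))
v=np.hstack([cv2.resize(ims[130:250,240:360],(480,480),interpolation=cv2.INTER_CUBIC),cv2.resize(im[60:340,340:640],(320,300))[:300].copy() if 0 else cv2.copyMakeBorder(im[60:340,320:640],0,200,0,0,cv2.BORDER_CONSTANT)])
cv2.imwrite("pics/c3.png",v); print(v.shape)
E
```

```text
t 10.47 tip(fix) [ 85.4 186.2 199.7] F(fix) [ 0.8  0.2 -0.4] grip -0.0 tilt [ 0.009  0.001 -1.   ]
offset [ 0.6  6.2 -0.3] twist 0.004
side tip clamp_handle 0.83 [ 0.6178 -0.0592  0.1209] px [316. 173.]
side tip clamp_pad 0.88 [ 0.6213 -0.0632  0.0206] px [316. 200.]
wrist tip clamp_handle 0.61 [ 0.6237 -0.0564  0.1219] px [539. 203.]
wrist tip clamp_pad 0.65 [ 0.6202 -0.0676  0.0235] px [484. 181.]
wrist tip stop 0.9 [ 0.6596 -0.0653  0.0117] px [486. 143.]
[ 0.6196 -0.0585  0.125 ]
[ 0.6208 -0.0675  0.022 ]
(480, 800, 3)
```

View pics/c3.png

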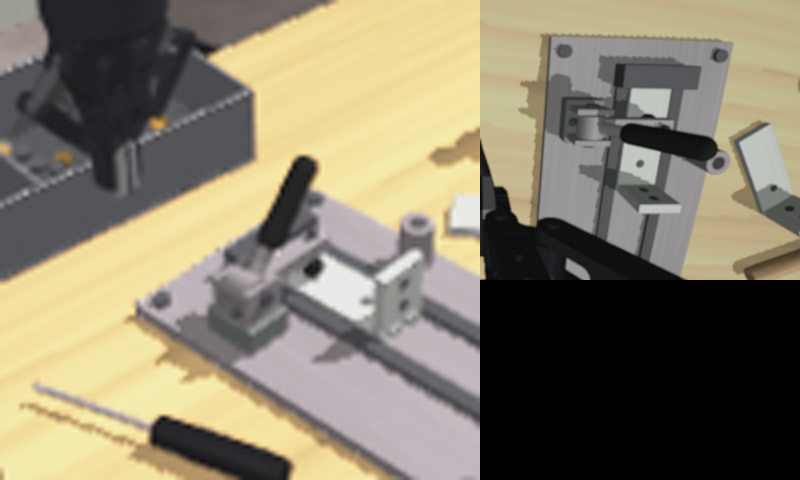

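The clamp is shut: handle leaning over the channel, pad at z about 22 mm on the leaf. One overlay check that the bracket is still fully home.

```bash
python3 - <<'E'
from go import *
im,cal=look("wrist")
overlay("w",im,cal,O,Y,0.060,(440,110,560,290),4,"pics/end.png")
print(manip.state()["time"])
E
```

```text
10.8667
```

```bash
python3 -c "
import cv2;v=cv2.imread('pics/end.png');cv2.imwrite('pics/end2.png',v[:600])"
```

View pics/end2.png

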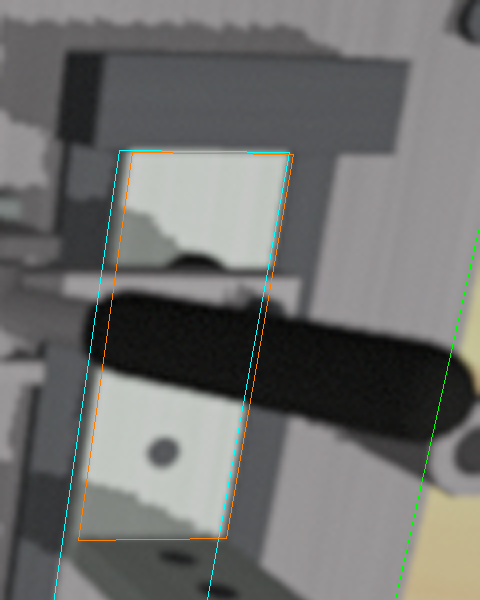

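The leaf's end (130–290,152) lies flush on the stop with no gap. Its flange edge (80–225,540) fits the home outline. Handing in.

```bash
python3 -c "
from plant import manip
print(manip.job_done())"
```

```text
the job is handed in; nothing more can be done
None
```

The bracket is home against the end stop, the clamp is shut on it, and I handed the job in at about 11 s on the robot's clock.

- **Push:** I slid the bracket along the channel with the shut fingers, about 67 mm at 2–3 N. At the stop the force rose to 22 N with no further motion. It stayed down on the bed in the pictures and was not lifted.
- **Clamp:** My first try at the handle failed. The fingertips rode up onto the handle's end (46 N upward at the wrist) and the clamp sprang back open. The second try, lower and following the handle's arc, flipped it over.
- **Last checks:**
  - The handle's end was measured within about 5 mm of its expected shut position.
  - The pad was measured at 21–23 mm height, against a leaf top at 22 mm.
  - The bracket's outline fitted the home position with no gap at the stop.
  - The hand is clear, about 60 mm above the clamp, and the contact force is near zero.
- **Not checked:** I did not measure the clamp angle directly. I also did not re-measure the other objects. They looked unmoved where the pictures showed them, and the arm went near none of them.

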